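# Set up the bevel-sanding jig for the oblong blank

## Task

Set up the sanding jig for a bevel: turn it so that its plate's hinged edge is parallel to the face of the sander's disc, and tilt the plate so that it slopes 20 degrees down towards the disc (within 3 degrees). Lay the wooden blank whose outline matches the plate's pocket flat in that pocket, fully down. Leave the other blanks, the glue bottle, the sanding block and the tape measure where they are.

Things in the scene. Friction and masses are not known exactly. Their poses are not given: they have to be found in the camera images.
- sander: Bench disc sander, fixed on the robot's right: grey base, black motor, white guard, upright sanding disc 250 mm across, centre 165 mm above the bench. Origin: on the bench below the centre of the disc's face; +y points out of the face (towards the jig), z up. The machine (guard 276 mm across, base 300 mm wide, 310 mm tall) lies at y below 0. Its yaw varies.
- turntable (a point): Swivelling aluminium turntable, 152 mm across, on a fixed grey base 176 mm across. Point: on the swivel axis, 34 mm above the bench. z up; +y level, from hinge towards lever side; turns with the swivel, never tilts. Square to the sander when this +y is parallel to the sander's +y. Hinge axis: parallel to this x, 65 mm towards -y of the swivel axis, 60 mm above the bench.
- swivel (a joint): Swivel of the jig about the vertical, rad, counter-clockwise from above positive, -1.3 to 1.3, relative to the jig's base (whose yaw varies). Stiff: stays where it is left (0.9 N m).
- tilt (a joint): Tilt of the jig's plate, rad: 0 level, positive with the lever side raised, 0 to 1.0. Stiff: stays where it is left (1.9 N m).
- pocket (a point): Centre of the floor of the plate's rectangular pocket, 106 mm (x, along the hinge) by 66 mm (y, hinge to lever), 10 mm deep, 3 mm chamfer; z out of the pocket, square to the plate. Plate: aluminium, 160 (x) by 130 (y) by 20 mm thick, pocket in its middle, top face at z = 10 mm. The hinge axis lies 65 mm towards -y at z = 0.
- lever (a point): Middle of the round wooden grip of the jig's lever: 26 mm thick, 82 mm long, on a thinner steel rod, sticking straight out of the plate's free edge along its own y axis, 200 mm from the hinge axis. Axes as the pocket's. Both joints can be moved by it, easiest with a grasp across the bar from above.
- oblong: Loose oblong blank of plain light wood, 100 x 60 x 30 mm (x, y, z), about 0.11 kg: the one that matches the pocket. Origin: centre of its underside, x along its length, z up.
- disc: Loose round blank of the same wood, 78 mm across, 30 mm thick. Origin: centre of its underside. To be left alone.
- square: Loose square blank of the same wood, 74 x 74 x 30 mm. Origin: centre of its underside. To be left alone.
- glue: Glue bottle, white with an orange cap, standing, 60 mm across and 160 mm tall. Origin: centre of its underside. To be left alone.
- sanding_block: Cork sanding block, 110 x 60 x 40 mm. Origin: centre of its underside. To be left alone.
- tape: Yellow tape measure, 72 x 42 x 66 mm, standing. Origin: centre of its underside. To be left alone.
Not all that is in view belongs to the job. What is shaped like the oblong but green or turquoise is not meant.

How it is judged:
By the outcome, as a careful person would: the job done as asked, in the order asked, and still so for the second after the job is handed in, with the robot touching nothing.
It also fails if it takes over 54 s, if anything falls off the work surface, if the arm or the gripper's body presses on something with over 40 N, if the wrist force passes 120 N, or if a joint passes its speed limit or range.

## Robot

A 6-joint arm with a two-finger parallel gripper is mounted at the origin on the work surface. World frame = base frame: x ahead of the robot, y to its left, z up, the work surface at z = 0. Lengths are in m, angles in rad, forces in N, time in s.
With the tool pointing down it reaches from about 0.25 to 0.775 m from the base axis. Payload 4 kg.
Tool frame: the origin (TCP) lies midway between the tips of the shut fingers; the grasp point (between the pads) lies 19 mm behind it; z points along the fingers, y is the line along which they close (so a half turn about z gives the same grasp; the last joint's range is limited). The gripper opens to 94 mm and grips with 3 to 60 N. Pads are 16 mm wide; open, the fingers measure 119 mm over their backs; the gripper's body (75 mm by 177 mm) begins 78 mm behind the grasp point.
Start: joints at [-1.236, 0.087, 1.371, -0, 1.684, -0.103], TCP at [0.233, -0.498, 0.206] pointing down, gripper open.
Joint ranges: [-3.1, 3.1], [-0.76, 2.03], [0.27, 2.55], [-1.08, 4.22], [0.17, 2.65], [-2.57, 2.57]. Speed limits (rad/s): [2.79, 2.79, 3.14, 3.14, 3.14, 3.14].

## Interface

Orientations are given as [roll, pitch, yaw] about the fixed x, y, z axes, in that order (R = Rz(yaw) Ry(pitch) Rx(roll)).
In Python, from bench import robot gives the robot as it stands. The module is installed in compiled form; this text tells all that it offers.
- The arm moves only by the tool arm_command, never from a script. Its argument "targets" is a list of rows, each a list of 4 numbers: the shift along the world's x, y, z as a fraction of full scale, then the turn about the world's z as a fraction of full scale. A call has 1 to 8 rows; each row is the pose to reach, as a shift and turn from the pose commanded when the call began; what a row does not reach only later rows make up. Full scale, the value 1, is 0.5 m for a shift and 120 degrees for a turn. A row lasts 1/12 s, in which the tool goes at most 41.7 mm and 7.16 degrees, less where a joint would pass 70% of its speed; a pose out of reach is approached as far as the arm can. A call with a number of a shift or a turn outside -1 to 1 is refused whole. A call with a gripper value outside its range is refused whole. "claw" is the closure, from 0 (fully open) to 1 (shut), set as the call begins (left out, the last holds). The fingers move at their own pace and stop on an object; the grip force is fixed at half the most. Time passes only in rows, so rows that repeat a pose let the fingers close. It gives the time, the measured TCP pose, the force, the opening and the grip force at its end, in the units of the state.
- robot.get_obs(): the state, without advancing time (a new reading comes with each control period).
- robot.snapshot(name): name is "scene" or "top" or "wrist"; returns the picture (480x640x3 uint8, red, green, blue); there is no depth.
- robot.camera_info(name): a dict with "vfov" (degrees; the focal length in pixels is half the picture's height over the tangent of half this angle, whatever the lens; pixels are square), "cx", "cy" (the principal point, pixels), "k1" (the pictures are not rectified: a ray, as slopes to the right and down, at radius r is drawn at 1 + k1 r^2 times it, then the intrinsics apply), "extrinsics" (4x4, takes a point from camera to world coordinates); the wrist camera has in their place "T_tool_cam" (4x4, takes a point from camera to tool coordinates, whose origin is the TCP and whose axes are the flange's). Camera axes: x right, y up, looking along -z (the intrinsics and any distortion apply to the point x, -y, -z); pixel columns grow to the right and rows downward; lengths in m; the calibration is good to about 2 mm. A picture is of the moment at which its call begins: read the wrist's pose just before it. camera_info takes no time and is no camera call.
- robot.close_job(): hands the job in; it is judged then, once.
The state is a dict: "time": time; "joint_positions": joint angles; "qvel": joint speeds; "joint_torque": joint torques, N m; "tool_pos": TCP position; "ee_rot": TCP orientation; "wrist_force": force on the tool from outside, world axes, zero at the start; "wrist_torque": the same for the moment, N m; "width": finger opening in m; "finger_force": force on a finger pad.
Only numpy, scipy, OpenCV 4.12 (cv2) and the standard library are available. Lean on these libraries where they do the work, as an engineer would, in place of code of your own. Each camera call takes 0.05 s, during which the arm holds its last target. There are 200 camera calls.

## Working session

There is one attempt and no reset: what is moved stays moved. The work goes in short steps, Python scripts to look and compute and a tool call to move; the robot and the scene stay as the last step left them, time stands still between calls to the robot, and variables do not carry over. Pictures are saved under pics/ and viewed, at most 10 in all, crops included, and the job is handed in when it is done.

Besides the shell and the picture viewer there is one more tool, called after "Emit:" as name([rows], argument=value, ...), one row to a line, values as JSON. arm_command: Moves the arm, as the interface text tells. Shift numbers are shares of 0.5 m and turn numbers shares of 120 degrees, none past 1 either way. Its arguments: {"type":"object","properties":{"targets":{"type":"array"},"claw":{"type":"number"}},"required":["targets"]}

```bash
mkdir -p pics; cat > h.py <<'E'
import numpy as np, cv2
from bench import robot
from scipy.spatial.transform import Rotation as R
def save(n,f):
    im=robot.snapshot(n); cv2.imwrite(f'pics/{f}.png',im[:,:,::-1]); return im
def cam(n):
    c=robot.camera_info(n); f=240/np.tan(np.radians(c['vfov'])/2)
    K=np.array([[f,0,c['cx']],[0,f,c['cy']],[0,0,1.]]); 
    if 'extrinsics' in c: T=np.array(c['extrinsics'])
    else:
        o=robot.get_obs(); T=np.eye(4); T[:3,:3]=R.from_euler('xyz',o['ee_rot']).as_matrix(); T[:3,3]=o['tool_pos']; T=T@np.array(c['T_tool_cam'])
    return K,c['k1'],T
def ray(C,px):
    K,k1,T=C; px=np.atleast_2d(px).astype(float)
    d=(px-K[:2,2])/K[0,0]; u=d.copy()
    for _ in range(30): u=d/(1+k1*(u**2).sum(1,keepdims=True))
    v=np.c_[u[:,0],-u[:,1],-np.ones(len(u))]@T[:3,:3].T
    return T[:3,3],v
def onz(C,px,z):
    o,v=ray(C,px); return o+v*((z-o[2])/v[:,2])[:,None]
def proj(C,P):
    K,k1,T=C; p=(np.atleast_2d(P)-T[:3,3])@T[:3,:3]; u=np.c_[p[:,0],-p[:,1]]/-p[:,2:]
    u=u*(1+k1*(u**2).sum(1,keepdims=True)); return u*K[0,0]+K[:2,2]
def tri(C1,p1,C2,p2):
    o1,v1=ray(C1,p1);o2,v2=ray(C2,p2);out=[]
    for a,b in zip(v1,v2):
        s=np.linalg.lstsq(np.c_[a,-b],o2-o1,rcond=None)[0]
        P,Q=o1+s[0]*a,o2+s[1]*b; out.append(np.r_[(P+Q)/2,np.linalg.norm(P-Q)])
    return np.array(out)
E
python3 - <<'E'
from h import *
np.set_printoptions(precision=3,suppress=True)
for n in('scene','top','wrist'):
    C=cam(n); print(n,C); save(n,n+'0')
o=robot.get_obs(); print(o)
E
```

```text
scene (array([[498.949,   0.   , 327.84 ],
       [  0.   , 498.949, 238.217],
       [  0.   ,   0.   ,   1.   ]]), -0.14290735280180747, array([[ 0.221, -0.709,  0.67 ,  1.503],
       [ 0.975,  0.171, -0.14 , -0.117],
       [-0.016,  0.684,  0.729,  1.08 ],
       [ 0.   ,  0.   ,  0.   ,  1.   ]]))
top (array([[514.685,   0.   , 313.836],
       [  0.   , 514.685, 251.296],
       [  0.   ,   0.   ,   1.   ]]), 0.0037069880585066327, array([[ 0.013,  0.993, -0.116,  0.386],
       [-1.   ,  0.012, -0.011,  0.052],
       [-0.01 ,  0.116,  0.993,  1.406],
       [ 0.   ,  0.   ,  0.   ,  1.   ]]))
wrist (array([[369.201,   0.   , 322.103],
       [  0.   , 369.201, 236.828],
       [  0.   ,   0.   ,   1.   ]]), -0.014202905863747136, array([[ 0.424,  0.868,  0.259,  0.31 ],
       [-0.906,  0.407,  0.119, -0.461],
       [-0.002, -0.285,  0.958,  0.384],
       [ 0.   ,  0.   ,  0.   ,  1.   ]]))
{'time': 0.15, 'joint_positions': array([-1.236,  0.088,  1.372,  0.   ,  1.684, -0.103]), 'qvel': array([-0.001, -0.001, -0.005, -0.   , -0.   , -0.001]), 'joint_torque': array([ -0.   , -34.064, -30.279,   0.072,   0.031,  -0.   ]), 'tool_pos': array([ 0.233, -0.498,  0.205]), 'ee_rot': array([-3.14 , -0.   ,  0.438]), 'wrist_force': array([ 0.23 ,  0.264, -0.592]), 'wrist_torque': array([-0.043, -0.01 , -0.019]), 'finger_force': 0.0, 'width': 0.09414777323762587}
```

View pics/top0.png

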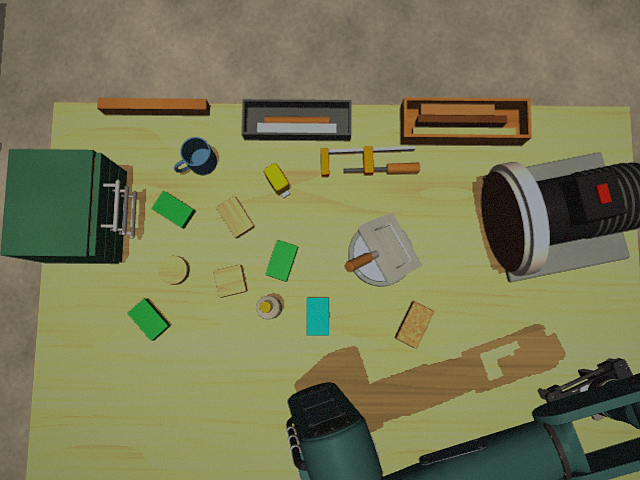

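View pics/scene0.png

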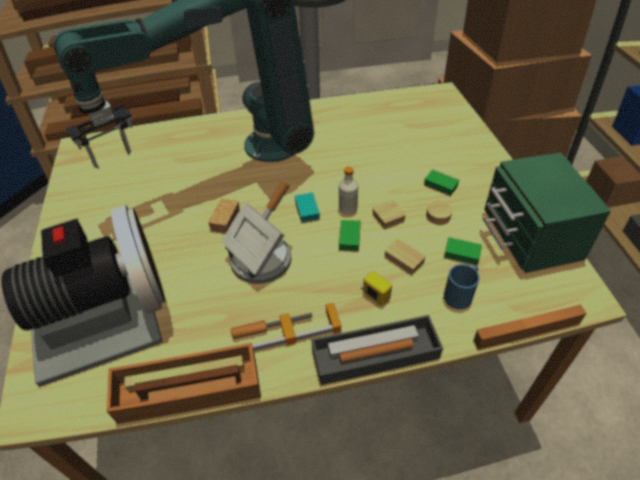

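The top picture shows three plain-wood blanks: an oblong at about (235,217), the disc at (174,270) and a square at (229,281). The green (174,209), (282,260), (148,319) and turquoise (318,316) ones are decoys. The oblong at (235,217) fits the description. The jig is at (383,252) with its lever at (360,260), and the sander disc face is at about (500,218). Next I check this in an enlarged crop.

```bash
python3 - <<'E'
import cv2,numpy as np
t=cv2.imread('pics/top0.png');s=cv2.imread('pics/scene0.png')
def c(im,x,y,w=100,h=75): return cv2.resize(im[y:y+h,x:x+w],(400,300),interpolation=cv2.INTER_CUBIC)
a=np.vstack([np.hstack([c(t,335,210),c(t,190,190,80,60)]),np.hstack([c(s,212,175,100,110*75//100),c(s,360,190)])])
cv2.imwrite('pics/crop1.png',a)
E
```

```text
(no output)
```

View pics/crop1.png

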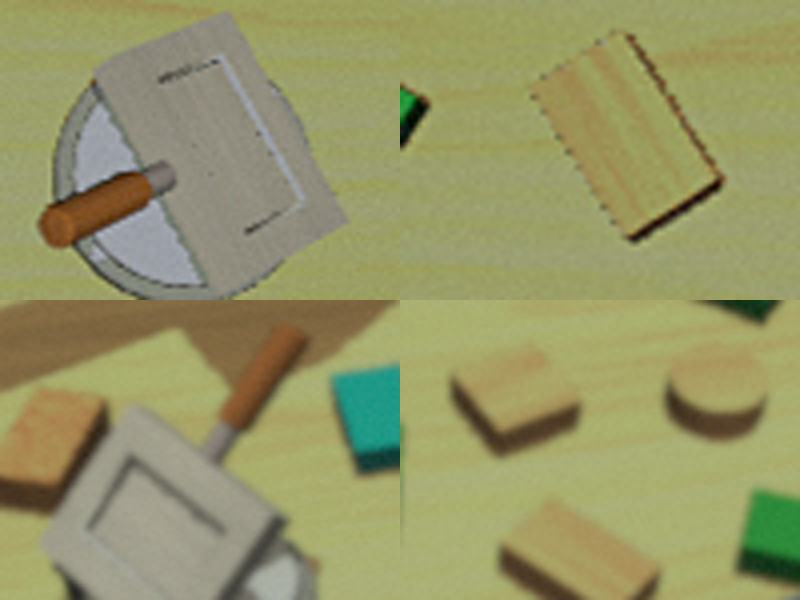

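The crop confirms it: the oblong (top corners about (234,196), (216,209), (236,238), (254,226)) is plain wood with a rectangular outline. The plate is tilted with its lever side up and the lever pointing away from the sander. Now I look at the sander.

```bash
python3 - <<'E'
from h import *
np.set_printoptions(precision=3,suppress=True)
t=cv2.imread('pics/top0.png');s=cv2.imread('pics/scene0.png')
T=cam('top');S=cam('scene')
# plate: lever+x, lever-x, hinge-x ; grip end, grip inner
pt=[[359.3,228.8],[388,282.5],[421.8,265.5],[349.5,266.3],[372.5,255.5]]
ps=[[283.3,235.1],[245.8,203.7],[222.5,240.6],[284.5,181.8],[269.5,209.2]]
print(tri(T,pt,S,ps))
q=np.array([(234,196.4),(216.4,209),(236.4,238),(254.4,226)])
P=onz(T,q,.03);print(P,P.mean(0),np.linalg.norm(P-np.roll(P,-1,0),axis=1))
a=cv2.resize(t[140:290,470:640],(400,353),interpolation=cv2.INTER_CUBIC);b=cv2.resize(s[195:385,0:190],(400,400),interpolation=cv2.INTER_CUBIC)
o=np.zeros((400,800,3),np.uint8);o[:353,:400]=a;o[:,400:]=b;cv2.imwrite('pics/crop2.png',o)
E
```

```text
[[ 0.593 -0.046  0.132  0.001]
 [ 0.458 -0.123  0.141  0.013]
 [ 0.508 -0.213  0.065  0.003]
 [ 0.49  -0.018  0.225  0.002]
 [ 0.522 -0.073  0.167  0.007]]
[[0.695 0.287 0.03 ]
 [0.659 0.334 0.03 ]
 [0.58  0.277 0.03 ]
 [0.614 0.23  0.03 ]] [0.637 0.282 0.03 ] [0.059 0.097 0.058 0.1  ]
```

View pics/crop2.png

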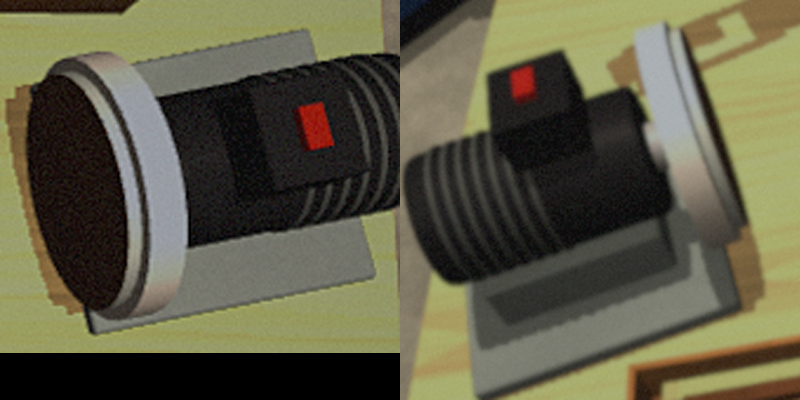

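Crop shows: the dark disc face as an ellipse in the top view (tips near (496,172) and (516,272)), and the base's side edges around (509,281)–(629,257). I'll take the sander yaw from both the base edges and the disc ellipse, and check the swivel axis against the base circle.

```bash
python3 - <<'E'
from h import *
np.set_printoptions(precision=3,suppress=True)
T=cam('top');S=cam('scene');k=170/400
t=cv2.imread('pics/top0.png')
f=lambda p:np.array(p)*k+[470,140]
b=onz(T,f([(92,332),(375,277),(308,30),(125,68)]),.02)
ang=lambda v:np.degrees(np.arctan2(v[1],v[0]))
print('base y dir',ang(b[0]-b[1]),ang(b[3]-b[2]),'x dir',ang(b[2]-b[1]), np.linalg.norm(b[2]-b[1]),b)
# dark disc
g=t.astype(int); m=((g.max(2)<60)).astype(np.uint8); m[:, :475]=0; m[:150]=0; m[290:]=0
m=cv2.morphologyEx(m,cv2.MORPH_OPEN,np.ones((3,3)))
n,l,st,ce=cv2.connectedComponentsWithStats(m)
for i in range(1,n):
    if st[i,4]>300: print(i,st[i],ce[i])
i=l[218,505]; c=max(cv2.findContours((l==i).astype(np.uint8),0,1)[0],key=cv2.contourArea)
e=cv2.fitEllipse(cv2.convexHull(c)); print(e)
(cx,cy),(w,h),a=e; a=np.radians(a); d=np.array([-np.sin(a),np.cos(a)])*h/2
P=onz(T,np.array([[cx,cy]+d*s for s in(-1,1)])[:] if 0 else np.array([np.array([cx,cy])+d,np.array([cx,cy])-d]),.165); print(P,np.linalg.norm(P[0]-P[1]),ang(P[1]-P[0]))
# base circle of jig: left & lower-left points
print('base circ',onz(T,[(348.75,252.5),(388,286)],.02))
E
```

```text
base y dir 101.67619697617171 102.52415854729078 x dir 11.898719512449407 0.29637686369132143 [[ 0.473 -0.457  0.02 ]
 [ 0.54  -0.781  0.02 ]
 [ 0.83  -0.72   0.02 ]
 [ 0.782 -0.505  0.02 ]]
1 [ 538  163  102   82 5831] [590.467 202.85 ]
3 [ 481  171   43  103 3103] [502.342 221.248]
((502.50128173828125, 221.6671600341797), (38.08891296386719, 105.51714324951172), 167.48977661132812)
[[ 0.737 -0.368  0.165]
 [ 0.483 -0.416  0.165]] 0.25819457356464837 -169.29947415082088
base circ [[ 0.545 -0.027  0.02 ]
 [ 0.456 -0.133  0.02 ]]
```

Sander +y is about 102° (base edges 101.7, 102.5 and 101.9, disc chord 100.7). The jig's +y is about 120°, its tilt about 40°, its swivel axis near (0.542,-0.113) and the grip's middle near (0.50,-0.04,0.19). All of these match the given sizes. I move above the lever.

Emit:
arm_command([
  [0.03, 0.05, 0.05, 0.05],
  [0.07, 0.12, 0.1, 0.1],
  [0.11, 0.19, 0.15, 0.15],
  [0.15, 0.26, 0.18, 0.2],
  [0.19, 0.33, 0.2, 0.25],
  [0.23, 0.4, 0.2, 0.3],
  [0.27, 0.46, 0.2, 0.35],
  [0.3, 0.5, 0.2, 0.4],
])

```text
time: 0.82
tool_pos: [0.3842, -0.2454, 0.3064]
ee_rot: [3.14, -0.0, 1.282]
wrist_force: [0.3, -0.6, -0.9]
width: 0.0937
finger_force: 0.0
```

Emit:
arm_command([
  [0.03, 0.06, 0, 0.05],
  [0.06, 0.12, 0, 0.1],
  [0.09, 0.18, 0, 0.15],
  [0.12, 0.24, 0, 0.2],
  [0.15, 0.3, 0, 0.25],
  [0.18, 0.36, 0, 0.3],
  [0.21, 0.4, 0, 0.35],
  [0.23, 0.41, 0, 0.39],
])

```text
time: 1.48
tool_pos: [0.4989, -0.0398, 0.3052]
ee_rot: [3.141, -0.001, 2.102]
wrist_force: [0.2, -0.5, 0.4]
width: 0.0942
finger_force: 0.0
```

```bash
python3 - <<'E'
from h import *
np.set_printoptions(precision=4,suppress=True)
o=robot.get_obs();print(o['time'],o['tool_pos'],np.degrees(o['ee_rot']),o['joint_positions'],o['width'])
C=cam('wrist'); save('wrist','w1')
G=np.array([.5,-.041,.19]);print(proj(C,[G,[.522,-.073,.167],[.542,-.113,.034]]))
E
```

```text
1.4833 [ 0.4989 -0.0398  0.3052] [179.9645  -0.0754 120.4189] [-0.1939 -0.0213  1.2866  0.0015  1.8767 -0.7244] 0.09418565389060603
[[320.9827 234.8701]
 [324.0826 268.2754]
 [321.0647 262.8866]]
```

View pics/w1.png

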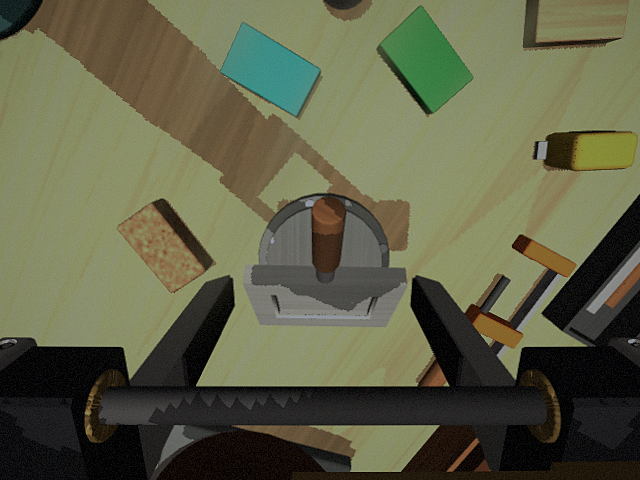

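The wrist view shows the lever grip from (327,198) to (325,270), upright in the picture. The plate edges lie along the rows, so the jig yaw is about 120.4°. I go down, grasp across the bar and close.

Emit:
arm_command([
  [0.005, 0.003, -0.05, 0],
  [0.005, 0.003, -0.11, 0],
  [0.005, 0.003, -0.17, 0],
  [0.005, 0.003, -0.22, 0],
  [0.005, 0.003, -0.25, 0],
  [0.005, 0.003, -0.265, 0],
  [0.005, 0.003, -0.265, 0],
])

```text
time: 2.12
tool_pos: [0.4991, -0.0419, 0.1707]
ee_rot: [-3.138, -0.003, 2.091]
wrist_force: [0.2, 0.2, -0.6]
width: 0.0945
finger_force: 0.0
```

Emit:
arm_command([
  [0, 0, 0, 0],
  [0, 0, 0, 0],
  [0, 0, 0, 0],
  [0, 0, 0, 0],
  [0, 0, 0, 0],
  [0, 0, 0, 0],
  [0, 0, 0, 0],
], claw=1)

```text
time: 2.7
tool_pos: [0.5008, -0.0416, 0.1733]
ee_rot: [3.141, 0.0, 2.092]
wrist_force: [-0.3, 0.0, 0.5]
width: 0.0508
finger_force: 0.0
```

Emit:
arm_command([
  [0, 0, 0, 0],
  [0, 0, 0, 0],
  [0, 0, 0, 0],
  [0, 0, 0, 0],
  [0, 0, 0, 0],
  [0, 0, 0, 0],
])

```text
time: 3.2
tool_pos: [0.5031, -0.0402, 0.1729]
ee_rot: [3.135, 0.0, 2.093]
wrist_force: [7.7, 3.9, -2.2]
width: 0.0251
finger_force: 30.0
```

```bash
python3 - <<'E'
from h import *
np.set_printoptions(precision=4,suppress=True)
o=robot.get_obs();p=o['tool_pos'];print(o['time'],p,np.degrees(o['ee_rot']),o['width'],o['finger_force'])
g=p+[0,0,.019]; s=np.array([.542,-.113]); d=g[:2]-s
print(np.degrees(np.arctan2(d[1],d[0])),np.linalg.norm(d),g[2])
for ti,ya in((38,120),(34,116),(30,112),(26,108),(22,104),(20,102),(19,102)):
    t,y=np.radians(ti),np.radians(ya); r=.2*np.cos(t)-.065
    print(ti,ya,s+r*np.array([np.cos(y),np.sin(y)]),.06+.2*np.sin(t))
E
```

```text
3.2 [ 0.5031 -0.0402  0.1729] [179.6252   0.0149 119.9364] 0.025121276248470905 29.989541172981262
118.08499449427335 0.08253729371493385 0.1919416290145914
38 120 [ 0.4957 -0.0328] 0.18313229506513168
34 116 [ 0.4978 -0.0224] 0.17183858069414937
30 112 [ 0.5015 -0.0127] 0.15999999999999998
26 108 [ 0.5065 -0.0039] 0.1476742293578155
22 104 [0.5129 0.0039] 0.1349213186831824
20 102 [0.5164 0.0073] 0.12840402866513373
19 102 [0.5162 0.0084] 0.12511363089143135
```

The grip is held (25 mm opening, 30 N). I move along the arc to tilt 20° and yaw 102°, using the measured swivel centre.

Emit:
arm_command([
  [0.001, 0.013, -0.013, -0.019],
  [0.003, 0.026, -0.027, -0.0375],
  [0.006, 0.038, -0.042, -0.056],
  [0.01, 0.05, -0.056, -0.075],
  [0.015, 0.061, -0.072, -0.094],
  [0.021, 0.071, -0.087, -0.1125],
  [0.028, 0.081, -0.106, -0.131],
  [0.035, 0.091, -0.126, -0.15],
])

```text
time: 3.87
tool_pos: [0.5174, 0.0045, 0.1127]
ee_rot: [-3.141, -0.0, 1.777]
wrist_force: [-7.9, 2.4, 11.5]
width: 0.0253
finger_force: 30.0
```

Emit:
arm_command([
  [0, 0, 0, 0],
  [0, 0, 0, 0],
  [0, 0, 0, 0],
])

```text
time: 4.12
tool_pos: [0.5175, 0.0056, 0.1103]
ee_rot: [-3.141, -0.003, 1.779]
wrist_force: [-2.6, 5.2, 2.7]
width: 0.0251
finger_force: 30.0
```

```bash
python3 - <<'E'
from h import *
np.set_printoptions(precision=4,suppress=True)
o=robot.get_obs();p=o['tool_pos'];print(o['time'],p,np.degrees(o['ee_rot']),o['width'],o['finger_force'],o['wrist_force'])
g=p+[0,0,.019]; s=np.array([.545,-.114]); d=g[:2]-s
print(np.degrees(np.arctan2(d[1],d[0])),np.linalg.norm(d),g[2],np.degrees(np.arcsin((g[2]-.06)/.2)))
E
```

```text
4.1167 [0.5175 0.0056 0.1103] [-179.9639   -0.1922  101.9516] 0.025056421212346518 29.95384991168976 [-2.5566  5.2366  2.7186]
102.94093909258946 0.12273727866525555 0.12925526253081185 20.25972611643415
```

The kinematics give tilt 20.3° and yaw about 102–103°. I release, back off upward and check by camera.

Emit:
arm_command([
  [0, 0, 0, 0],
  [0, 0, 0, 0],
  [0, 0, 0, 0],
  [0, 0, 0, 0],
  [0, 0, 0, 0],
  [0, 0, 0, 0],
], claw=0)

```text
time: 4.62
tool_pos: [0.5182, 0.0036, 0.1099]
ee_rot: [3.142, 0.0, 1.778]
wrist_force: [0.7, 0.1, -0.2]
width: 0.0619
finger_force: 0.0
```

Emit:
arm_command([
  [0, 0, 0.03, 0],
  [0, 0, 0.08, 0],
  [0, 0, 0.15, 0],
  [0, 0, 0.22, 0],
  [0, 0, 0.3, 0],
  [0, 0, 0.36, 0],
  [0, 0, 0.4, 0],
  [0, 0, 0.4, 0],
])

```text
time: 5.28
tool_pos: [0.52, 0.0036, 0.3161]
ee_rot: [3.131, 0.003, 1.778]
wrist_force: [-0.5, -0.8, 0.5]
width: 0.094
finger_force: 0.0
```

```bash
python3 - <<'E'
from h import *
np.set_printoptions(precision=4,suppress=True)
o=robot.get_obs();p=o['tool_pos'];print(o['time'],p,np.degrees(o['ee_rot']),o['width'])
C=cam('wrist'); w=save('wrist','w2'); s=save('scene','s2')[:,:,::-1]
w=w[:,:,::-1]
y,z=np.radians(102),np.radians(20)
a=cv2.resize(w[160:340,230:430],(400,360),interpolation=cv2.INTER_CUBIC);b=cv2.resize(s[180:290,205:315],(400,400),interpolation=cv2.INTER_CUBIC)
im=np.zeros((400,800,3),np.uint8);im[:360,:400]=a;im[:,400:]=b;cv2.imwrite('pics/crop3.png',im)
E
```

```text
5.2833 [0.52   0.0036 0.3161] [179.3986   0.194  101.8727] 0.09401476559689037
```

View pics/crop3.png

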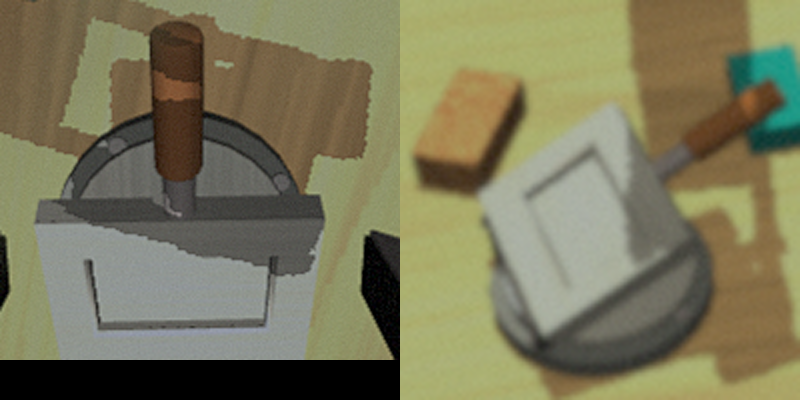

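The jig moved as intended. In the wrist crop the lever-side top edge runs level from (36,221) to (324,222), so the jig yaw is about 101.9°. I hover over the pocket for a second view to triangulate it.

Emit:
arm_command([
  [0.01, -0.05, 0, 0],
  [0.02, -0.1, 0, 0],
  [0.03, -0.15, 0, 0],
  [0.04, -0.2, 0, 0],
  [0.05, -0.24, 0, 0],
  [0.05, -0.24, 0, 0],
  [0.05, -0.24, 0, 0],
])

```text
time: 5.97
tool_pos: [0.5424, -0.1166, 0.3067]
ee_rot: [-3.137, -0.003, 1.776]
wrist_force: [-0.5, 0.4, -0.7]
width: 0.0942
finger_force: 0.0
```

```bash
python3 - <<'E'
from h import *
np.set_printoptions(precision=4,suppress=True)
o=robot.get_obs();p=o['tool_pos'];print(o['time'],p,o['ee_rot'])
C=cam('wrist'); w=save('wrist','w3'); np.save('C3.npy',np.array([C[1],*C[2].ravel(),*C[0].ravel()]))
print(proj(C,[[.546,-.118,.082]]))
a=cv2.resize(w[140:340,222:422],(600,600),interpolation=cv2.INTER_CUBIC)
cv2.imwrite('pics/crop4.png',a[:,:,::-1])
E
```

```text
5.9667 [ 0.5424 -0.1166  0.3067] [-3.1368 -0.0032  1.7764]
[[325.1096 208.584 ]]
```

View pics/crop4.png

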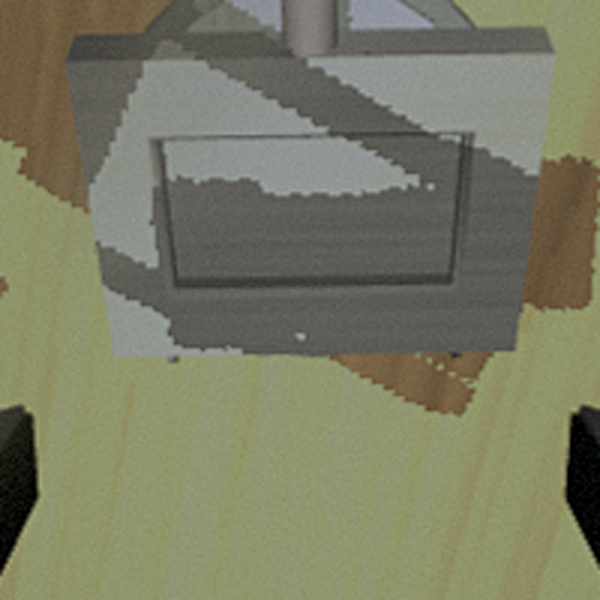

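The picture shows the plate's top corners at crop (70,60), (552,54), (115,357), (518,350), with the pocket empty between them. I solve the plate pose from these corners and triangulate the lever corners against the earlier view.

```bash
python3 - <<'E'
from h import *
np.set_printoptions(precision=4,suppress=True)
A=np.load('C3.npy'); C3=(A[17:].reshape(3,3),A[0],A[1:17].reshape(4,4))
c=robot.camera_info('wrist'); T2=np.eye(4);T2[:3,:3]=R.from_euler('xyz',np.radians([179.3986,.194,101.8727])).as_matrix();T2[:3,3]=[.52,.0036,.3161]
C2=(C3[0],C3[1],T2@np.array(c['T_tool_cam']))
p3=np.array([(70,60),(552,54),(518,350),(115,357)])/3+[222,140.]
p2=np.array([(36,222),(323,222)])/2+[230,160.]
print('tri',tri(C3,p3[:2],C2,p2))
zl=.06+.13*np.sin(np.radians(20))+.0094; zh=.0694
P=np.vstack([onz(C3,p3[:2],zl),onz(C3,p3[2:],zh)]);print('onz',P,P.mean(0))
ang=lambda v:np.degrees(np.arctan2(v[1],v[0]))
print('yaw',ang(P[1]-P[0])+90,ang(P[2]-P[3])+90,'w',np.linalg.norm(P[1]-P[0]),np.linalg.norm(P[2]-P[3]),'h',np.linalg.norm(P[1]-P[2]),np.linalg.norm(P[0]-P[3]))
ob=np.array([(-80,65,10),(80,65,10),(80,-65,10),(-80,-65,10)])/1e3
ok,rv,tv=cv2.solvePnP(ob,p3.astype(float),C3[0],np.array([C3[1],0,0,0.]),flags=cv2.SOLVEPNP_ITERATIVE)
M=C3[2][:3,:3]@np.diag([1,-1,-1.]); Rw=M@cv2.Rodrigues(rv)[0]; tw=M@tv.ravel()+C3[2][:3,3]
print('pocket floor',tw,'yaw',ang(Rw[:,1]),'tilt',np.degrees(np.arcsin(Rw[2,1])),'roll x',np.degrees(np.arcsin(Rw[2,0])))
q,_=cv2.projectPoints(ob,rv,tv,C3[0],np.array([C3[1],0,0,0.]));print((q.reshape(-1,2)-p3).round(2).tolist())
E
```

```text
tri [[ 0.4572 -0.0792  0.1161  0.0002]
 [ 0.6101 -0.0447  0.1236  0.    ]]
onz [[ 0.4568 -0.0794  0.1139]
 [ 0.6123 -0.045   0.1139]
 [ 0.6401 -0.1609  0.0694]
 [ 0.4832 -0.1969  0.0694]] [ 0.5481 -0.1206  0.0916]
yaw 102.47825237981488 102.89528283963118 w 0.15930177255471703 0.160935223831067 h 0.12724261198984826 0.12832510727275634
pocket floor [ 0.5474 -0.1175  0.081 ] yaw 102.98052575431267 tilt 21.29499308489386 roll x 0.4923424284561489
[[-0.27, 0.25], [0.47, -0.54], [-0.94, 0.5], [0.7, -0.15]]
```

Both methods agree. The pocket floor centre is (0.547,-0.117,0.082), yaw 102.5–103° (sander 102°), tilt 20–21°. That is within tolerance, so I go to the oblong.

Emit:
arm_command([
  [0.01, 0.05, 0, -0.04],
  [0.025, 0.11, 0, -0.08],
  [0.035, 0.17, 0, -0.13],
  [0.05, 0.24, 0, -0.18],
  [0.06, 0.3, 0, -0.23],
  [0.075, 0.36, 0, -0.28],
  [0.09, 0.42, 0, -0.32],
  [0.1, 0.48, 0, -0.36],
])

```text
time: 6.68
tool_pos: [0.5924, 0.1269, 0.3093]
ee_rot: [-3.141, 0.0, 1.022]
wrist_force: [0.2, 0.3, 0.7]
width: 0.0938
finger_force: 0.0
```

Emit:
arm_command([
  [0.02, 0.06, 0, -0.04],
  [0.04, 0.12, 0, -0.08],
  [0.06, 0.18, -0.02, -0.12],
  [0.07, 0.24, -0.05, -0.16],
  [0.08, 0.29, -0.08, -0.19],
  [0.09, 0.317, -0.1, -0.193],
  [0.09, 0.317, -0.1, -0.193],
  [0.09, 0.317, -0.1, -0.193],
])

```text
time: 7.35
tool_pos: [0.6373, 0.2827, 0.2584]
ee_rot: [-3.141, 0.004, 0.623]
wrist_force: [0.3, -0.9, 0.4]
width: 0.094
finger_force: 0.0
```

```bash
python3 - <<'E'
from h import *
np.set_printoptions(precision=4,suppress=True)
o=robot.get_obs();print(o['time'],o['tool_pos'],np.degrees(o['ee_rot']))
C=cam('wrist'); w=save('wrist','w4')
print(proj(C,[[.637,.282,.03]]))
a=w[130:350,190:460]
cv2.imwrite('pics/crop5.png',cv2.resize(a,(720,587),interpolation=cv2.INTER_CUBIC)[:,:,::-1])
E
```

```text
7.35 [0.6373 0.2827 0.2584] [-179.9877    0.2034   35.6865]
[[323.1666 205.4305]]
```

View pics/crop5.png

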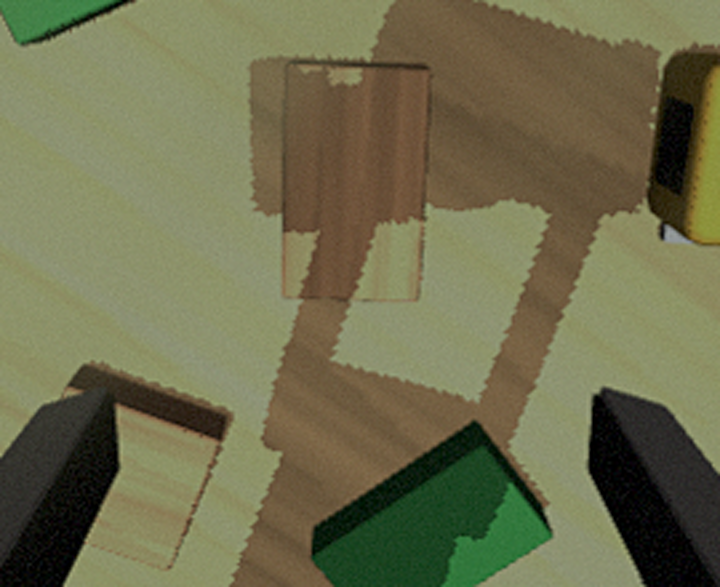

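The crop shows the plain-wood oblong with top corners (285,63), (430,66), (421,300), (283,298) in the crop. The square is at lower left, a green decoy below it and the tape on the right. None of them is in the fingers' way.

```bash
python3 - <<'E'
from h import *
np.set_printoptions(precision=4,suppress=True)
C=cam('wrist');T=cam('top');k=720/270
q=np.array([(285,63),(430,66),(421,300),(283,298)])/k+[190,130]
P=onz(C,q,.03);d=np.linalg.norm(P-np.roll(P,-1,0),axis=1)
print(P,P.mean(0),d)
ang=lambda v:np.degrees(np.arctan2(v[1],v[0]))
print(ang(P[0]-P[3]),ang(P[1]-P[2]))
qt=np.array([(234,196.4),(216.4,209),(236.4,238),(254.4,226)])
pt=proj(T,P); qt=np.array([qt[np.argmin(np.linalg.norm(qt-x,axis=1))] for x in pt]); print('tri',tri(C,q,T,qt))
E
```

```text
[[0.6679 0.3377 0.03  ]
 [0.7013 0.2889 0.03  ]
 [0.619  0.2322 0.03  ]
 [0.5847 0.2817 0.03  ]] [0.6432 0.2851 0.03  ] [0.0591 0.1    0.0602 0.1003]
33.95292668823643 34.59120405594905
tri [[0.6649 0.3389 0.0041 0.002 ]
 [0.6996 0.2887 0.0153 0.004 ]
 [0.616  0.2303 0.0193 0.0019]
 [0.5815 0.2798 0.0183 0.001 ]]
```

The wrist view gives 59–60 × 100 mm on the z = 0.03 plane, so the height and size agree. The steep two-view height is imprecise. The wrist camera also matched the kinematics at the jig, so I use it: centre (0.6425,0.285), yaw 34.3°.

Emit:
arm_command([
  [0.01, 0.005, -0.06, -0.012],
  [0.01, 0.005, -0.13, -0.012],
  [0.01, 0.005, -0.2, -0.012],
  [0.01, 0.005, -0.27, -0.012],
  [0.01, 0.005, -0.34, -0.012],
  [0.01, 0.005, -0.4, -0.012],
  [0.01, 0.005, -0.44, -0.012],
  [0.01, 0.005, -0.465, -0.012],
])

```text
time: 8.07
tool_pos: [0.6425, 0.2824, 0.0259]
ee_rot: [-3.142, 0.003, 0.593]
wrist_force: [-0.2, -0.2, -0.4]
width: 0.0942
finger_force: 0.0
```

Emit:
arm_command([
  [0, 0, -0.004, 0],
  [0, 0, -0.004, 0],
])

```text
time: 8.23
tool_pos: [0.6438, 0.2839, 0.0266]
ee_rot: [3.141, -0.001, 0.594]
wrist_force: [-0.2, -0.1, 0.5]
width: 0.0938
finger_force: 0.0
```

Emit:
arm_command([
  [0, 0, -0.008, 0],
  [0, 0, -0.008, 0],
  [0, 0, -0.008, 0],
  [0, 0, -0.008, 0],
  [0, 0, -0.008, 0],
  [0, 0, -0.008, 0],
  [0, 0, -0.008, 0],
  [0, 0, -0.008, 0],
], claw=1)

```text
time: 8.9
tool_pos: [0.6434, 0.2852, 0.0222]
ee_rot: [3.142, -0.001, 0.595]
wrist_force: [-0.2, 0.1, 2.9]
width: 0.0596
finger_force: 30.0
```

```bash
python3 -c "
from h import *
for i in range(3):
    o=robot.get_obs();print(o['tool_pos'],o['ee_rot'],o['joint_positions'],o['width'],o['finger_force'])
"
```

```text
[0.64341281 0.28519167 0.02223545] [ 3.14152452e+00 -1.02790526e-03  5.95056466e-01] [3.36617559e-01 5.13945394e-01 1.19948449e+00 1.98877095e-04
 1.42715158e+00 1.31232908e+00] 0.05960244656747799 29.99973714351654
[0.64341281 0.28519167 0.02223545] [ 3.14152452e+00 -1.02790526e-03  5.95056466e-01] [3.36617559e-01 5.13945394e-01 1.19948449e+00 1.98877095e-04
 1.42715158e+00 1.31232908e+00] 0.05960244656747799 29.99973714351654
[0.64341281 0.28519167 0.02223545] [ 3.14152452e+00 -1.02790526e-03  5.95056466e-01] [3.36617559e-01 5.13945394e-01 1.19948449e+00 1.98877095e-04
 1.42715158e+00 1.31232908e+00] 0.05960244656747799 29.99973714351654
```

The blank is gripped (59.6 mm, 30 N). I lift it and carry it to a hover above the pocket.

Emit:
arm_command([
  [0, 0, 0.02, 0],
  [0, 0, 0.06, 0],
  [0, 0, 0.12, 0],
  [0, 0, 0.19, 0],
  [0, -0.02, 0.26, -0.01],
  [-0.01, -0.05, 0.33, -0.02],
  [-0.02, -0.09, 0.38, -0.04],
  [-0.03, -0.14, 0.4, -0.06],
])

```text
time: 9.57
tool_pos: [0.6294, 0.2156, 0.2279]
ee_rot: [3.14, -0.009, 0.469]
wrist_force: [0.1, -1.1, -0.2]
width: 0.0599
finger_force: 30.0
```

Emit:
arm_command([
  [-0.02, -0.06, 0.02, -0.02],
  [-0.04, -0.13, 0.03, -0.04],
  [-0.06, -0.2, 0.03, -0.06],
  [-0.08, -0.28, 0.03, -0.08],
  [-0.1, -0.36, 0.03, -0.1],
  [-0.12, -0.43, 0.03, -0.118],
  [-0.14, -0.5, 0.03, -0.118],
  [-0.15, -0.56, 0.03, -0.118],
])

```text
time: 10.23
tool_pos: [0.5517, -0.0674, 0.2371]
ee_rot: [3.141, 0.0, 0.221]
wrist_force: [0.9, -0.2, -1.0]
width: 0.0597
finger_force: 30.0
```

Emit:
arm_command([
  [-0.006, -0.06, 0, 0],
  [-0.01, -0.09, 0, 0],
  [-0.01, -0.11, 0, 0],
  [-0.01, -0.11, 0, 0],
  [-0.01, -0.11, 0, 0],
  [-0.01, -0.11, 0, 0],
])

```text
time: 10.73
tool_pos: [0.5484, -0.119, 0.2365]
ee_rot: [-3.141, -0.0, 0.223]
wrist_force: [-0.2, 0.5, -0.8]
width: 0.0595
finger_force: 30.0
```

```bash
python3 - <<'E'
from h import *
np.set_printoptions(precision=4,suppress=True)
o=robot.get_obs();p=o['tool_pos'];print(o['time'],p,np.degrees(o['ee_rot']),o['width'])
C=cam('wrist'); w=save('wrist','w5')
y=np.radians(102.7);Y=np.array([np.cos(y),np.sin(y),0]);X=np.array([Y[1],-Y[0],0]);t=np.radians(20.5)
Yp=np.cos(t)*Y+[0,0,np.sin(t)];N=np.cross(X,Yp);c=np.array([.5474,-.1173,.0822])
print('rim px',proj(C,[c+a*.053*X+b*.033*Yp+.01*N for a,b in((-1,1),(1,1),(1,-1),(-1,-1))]))
yw=o['ee_rot'][2];tx=np.array([np.cos(yw),np.sin(yw),0]);ty=np.array([-tx[1],tx[0],0])
b=p-[0,0,.022]
print('blank top px',proj(C,[b+[0,0,.03]+a*.05*tx+s*.03*ty for a,s in((-1,1),(1,1),(1,-1),(-1,-1))]))
print('goal delta',np.array([.548,-.120])-p[:2])
cv2.imwrite('pics/w5s.png',w[:,:,::-1])
E
```

```text
10.7333 [ 0.5484 -0.119   0.2365] [-179.9668   -0.0048   12.8002] 0.05946745014464687
rim px [[291.466  283.5756]
 [288.641  166.8145]
 [359.8067 164.2489]
 [356.5207 274.0778]]
blank top px [[269.5541 382.145 ]
 [260.7233 203.2269]
 [387.8922 203.2052]
 [378.588  382.1865]]
goal delta [-0.0004 -0.001 ]
```

View pics/w5s.png

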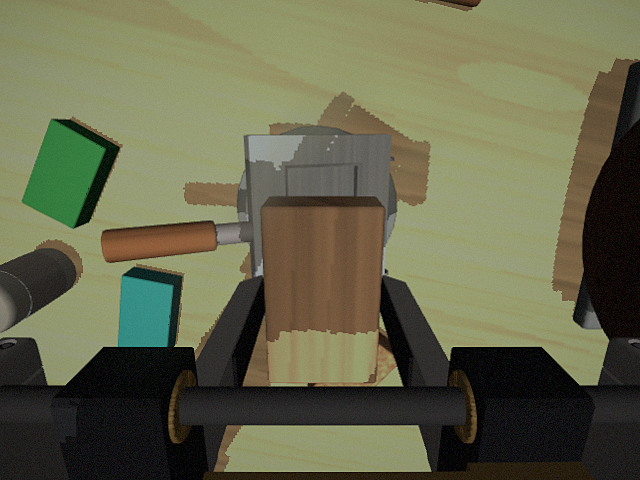

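The picture shows the held blank with its top face from row ~207 down to 382, columns 262–382 at the far end and 270–380 at the near end. The pocket's far rim is at (286,165)–(357,163), within 2–3 px of prediction. The blank's far end looks slightly narrow, so it may be pitched in the grip, and I measure that.

```bash
python3 - <<'E'
import cv2,numpy as np
w=cv2.imread('pics/w5.png')
g=cv2.GaussianBlur(w,(3,3),0).astype(int)
def jumps(line,lo,hi,k=2,th=25):
    d=np.abs(line[lo+2*k:hi]-line[lo:hi-2*k]).sum(1); out=[]
    for i in range(1,len(d)-1):
        if d[i]>th and d[i]>=d[i-1] and d[i]>d[i+1]: out.append((i+lo+k,int(d[i])))
    return out
for r in (202,212,225,240,260,280,300,320,340,360,375): print(r,jumps(g[r],245,300),jumps(g[r],355,400))
for c in (275,300,325,350,370): print(c,jumps(g[:,c],150,225),jumps(g[:,c],370,395))
E
```

```text
202 [(248, 54), (251, 88), (264, 119)] [(380, 153), (387, 79)]
212 [(248, 76), (252, 82), (259, 81)] [(358, 31), (382, 66), (384, 55), (388, 72), (396, 203)]
225 [(253, 62), (260, 91), (264, 28)] [(381, 82), (385, 142), (391, 33), (395, 89)]
240 [(254, 106), (260, 110), (264, 50)] [(380, 66), (386, 157)]
260 [(250, 120), (254, 128), (259, 63), (263, 152), (266, 52)] [(382, 222)]
280 [(260, 79), (264, 160), (291, 28)] [(380, 217), (384, 88)]
300 [(253, 122), (265, 192)] [(380, 247), (391, 121)]
320 [(261, 242), (265, 53), (268, 49)] [(375, 52), (379, 208), (383, 412)]
340 [(256, 261), (264, 48), (273, 136), (279, 41), (290, 29)] [(378, 283), (388, 71)]
360 [(249, 240), (268, 130), (290, 31)] [(375, 73), (379, 31), (385, 36), (395, 348)]
375 [(265, 38), (269, 110)] [(369, 174), (377, 146), (381, 42), (384, 42), (388, 61)]
275 [(168, 104), (196, 111), (207, 77)] [(382, 58), (386, 419), (390, 44)]
300 [(164, 62), (168, 57), (196, 169), (207, 98)] [(380, 29), (386, 381), (390, 41)]
325 [(163, 51), (167, 55), (196, 201), (207, 122)] [(386, 314)]
350 [(162, 29), (196, 176), (207, 107)] [(381, 42), (386, 351), (390, 45)]
370 [(196, 177), (207, 118)] [(374, 132), (382, 119), (386, 334), (390, 43)]
```

```bash
python3 - <<'E'
from h import *
np.set_printoptions(precision=4,suppress=True)
C=cam('wrist');p=robot.get_obs()['tool_pos']
q=np.array([(260.8,207),(383,207),(377,384),(269.5,384),(263.5,196.5),(380.5,196.5)])
ob=np.array([(50,30,30),(50,-30,30),(-50,-30,30),(-50,30,30),(50,30,0),(50,-30,0)])/1e3
D=np.array([C[1],0,0,0.])
ok,rv,tv=cv2.solvePnP(ob,q,C[0],D)
M=C[2][:3,:3]@np.diag([1,-1,-1.]);Rw=M@cv2.Rodrigues(rv)[0];t=M@tv.ravel()+C[2][:3,3]
print('underside rel TCP',t-p,'rpy',R.from_matrix(Rw).as_euler('xyz',degrees=True))
qq,_=cv2.projectPoints(ob,rv,tv,C[0],D);print((qq.reshape(-1,2)-q).round(1).tolist())
E
```

```text
underside rel TCP [-0.002   0.0003 -0.0226] rpy [-0.2161 -0.4433 13.1478]
[[-2.2, 0.8], [2.2, 0.2], [0.1, 0.1], [-0.6, 0.3], [4.3, -0.5], [-3.9, -1.1]]
```

The blank is level in the grip (−0.4°), its underside is 22.6 mm below the TCP, and it is 2 mm off along x. I check the pocket's sideways position in the same picture.

```bash
python3 - <<'E'
from h import *
np.set_printoptions(precision=1,suppress=True)
w=cv2.imread('pics/w5.png');g=cv2.GaussianBlur(w,(1,5),0).astype(int);C=cam('wrist')
def jumps(line,lo,hi,k=1,th=22):
    d=np.abs(line[lo+2*k:hi]-line[lo:hi-2*k]).sum(1)
    return [(i+lo+k,int(d[i])) for i in range(1,len(d)-1) if d[i]>th and d[i]>=d[i-1] and d[i]>d[i+1]]
for r in (150,172,180,188): print(r,jumps(g[r],236,300),jumps(g[r],340,400))
y=np.radians(102.7);Y=np.array([np.cos(y),np.sin(y),0]);X=np.array([Y[1],-Y[0],0]);t=np.radians(20.5)
Yp=np.cos(t)*Y+[0,0,np.sin(t)];N=np.cross(X,Yp);c=np.array([.5474,-.1173,.0822])
f=lambda L:proj(C,[c+np.array(v)@np.array([X,Yp,N])/1e3 for v in L])
print('plate top edges L',f([(80,65,10),(50,65,10),(30,65,10)]),'R',f([(80,-65,10),(50,-65,10),(30,-65,10)]))
print('floor L',f([(53,33,0),(40,33,0)]),'rim out L',f([(56,36,10),(40,36,10)]),'floor R',f([(53,-33,0),(40,-33,0)]),'rimout R',f([(56,-36,10),(40,-36,10)]))
E
```

```text
150 [(244, 161), (248, 171), (294, 85), (297, 83)] [(353, 29), (390, 45)]
172 [(242, 115), (245, 142), (250, 93), (285, 66), (287, 82)] [(354, 113), (357, 142), (390, 48), (395, 26)]
180 [(240, 115), (242, 61), (246, 157), (250, 108), (285, 81), (287, 87)] [(353, 129), (357, 126), (389, 73), (393, 91)]
188 [(241, 75), (246, 133), (251, 90), (285, 100), (288, 76)] [(353, 136), (357, 113), (388, 72), (395, 108)]
plate top edges L [[248.8 133.7]
 [250.8 172. ]
 [252.  196.4]] R [[392.7 133.1]
 [391.  166.5]
 [389.8 188. ]]
floor L [[285.7 165.8]
 [286.1 180.9]] rim out L [[285.3 163.4]
 [285.8 182.6]] floor R [[355.2 163.4]
 [354.8 177.5]] rimout R [[363.1 160.9]
 [362.5 178.7]]
```

Prediction and picture agree within about 1 px (0.8 mm). I lower the blank, then approach contact gently.

Emit:
arm_command([
  [0.003, -0.002, -0.03, 0],
  [0.003, -0.002, -0.08, 0],
  [0.003, -0.002, -0.13, 0],
  [0.003, -0.002, -0.18, 0],
  [0.003, -0.002, -0.21, 0],
  [0.003, -0.002, -0.226, 0],
  [0.003, -0.002, -0.226, 0],
  [0.003, -0.002, -0.226, 0],
])

```text
time: 11.45
tool_pos: [0.5498, -0.12, 0.1234]
ee_rot: [-3.141, 0.0, 0.224]
wrist_force: [0.1, 0.4, -1.1]
width: 0.0594
finger_force: 30.0
```

Emit:
arm_command([
  [0, 0, -0.003, 0],
  [0, 0, -0.006, 0],
  [0, 0, -0.009, 0],
  [0, 0, -0.012, 0],
  [0, 0, -0.012, 0],
])

```text
time: 11.87
tool_pos: [0.5495, -0.1211, 0.1171]
ee_rot: [-3.141, 0.001, 0.222]
wrist_force: [0.1, -0.8, -0.8]
width: 0.0597
finger_force: 30.0
```

Emit:
arm_command([
  [0, 0, -0.002, 0],
  [0, 0, -0.004, 0],
  [0, 0, -0.004, 0],
])

```text
time: 12.12
tool_pos: [0.5495, -0.1212, 0.1152]
ee_rot: [-3.141, 0.0, 0.222]
wrist_force: [-0.6, -0.2, -0.8]
width: 0.0595
finger_force: 30.0
```

Emit:
arm_command([
  [0, 0, -0.002, 0],
  [0, 0, -0.004, 0],
  [0, 0, -0.004, 0],
])

```text
time: 12.37
tool_pos: [0.5495, -0.1211, 0.1132]
ee_rot: [-3.141, 0.0, 0.222]
wrist_force: [-0.3, 0.5, -0.3]
width: 0.0594
finger_force: 30.0
```

No contact yet although the underside is below the rim height, so it is inside the pocket. I continue.

Emit:
arm_command([
  [0, 0, -0.002, 0],
  [0, 0, -0.004, 0],
  [0, 0, -0.004, 0],
])

```text
time: 12.62
tool_pos: [0.5499, -0.1213, 0.1127]
ee_rot: [3.141, -0.001, 0.222]
wrist_force: [-1.8, 0.1, 3.9]
width: 0.0594
finger_force: 30.0
```

Emit:
arm_command([
  [0, 0, -0.002, 0],
  [0, 0, -0.004, 0],
  [0, 0, -0.004, 0],
])

```text
time: 12.87
tool_pos: [0.5503, -0.1215, 0.1124]
ee_rot: [3.14, -0.002, 0.222]
wrist_force: [-2.2, -0.0, 10.1]
width: 0.0595
finger_force: 30.1
```

Contact at 10 N. I ease back 2 mm, open partly so the blank tips down onto the sloping floor, then lift.

Emit:
arm_command([
  [0, 0, 0.004, 0],
  [0, 0, 0.004, 0],
])

```text
time: 13.03
tool_pos: [0.5503, -0.1214, 0.1125]
ee_rot: [3.14, -0.002, 0.222]
wrist_force: [-0.9, -0.9, 6.4]
width: 0.0598
finger_force: 30.0
```

Emit:
arm_command([
  [0, 0, 0, 0],
  [0, 0, 0, 0],
  [0, 0, 0, 0],
  [0, 0, 0.002, 0],
  [0, 0, 0.004, 0],
  [0, 0, 0.006, 0],
], claw=0.12)

```text
time: 13.53
tool_pos: [0.5496, -0.1211, 0.1143]
ee_rot: [-3.141, 0.0, 0.222]
wrist_force: [-0.3, 0.7, 1.0]
width: 0.0827
finger_force: 0.0
```

Emit:
arm_command([
  [0, 0, 0.03, 0],
  [0, 0, 0.08, 0],
  [0, 0, 0.14, 0],
  [0, 0, 0.2, 0],
  [0, 0, 0.26, 0],
  [0, 0, 0.32, 0],
  [0, 0, 0.36, 0],
  [0, 0, 0.36, 0],
])

```text
time: 14.2
tool_pos: [0.5514, -0.1217, 0.3007]
ee_rot: [3.136, -0.009, 0.222]
wrist_force: [-0.4, -0.8, -0.8]
width: 0.0828
finger_force: 0.0
```

```bash
python3 - <<'E'
from h import *
np.set_printoptions(precision=1,suppress=True)
o=robot.get_obs();print(o['time'],o['tool_pos'],o['ee_rot'],o['width'])
C=cam('wrist'); w=save('wrist','w6')[:,:,::-1];s=save('scene','s6')[:,:,::-1];t=save('top','t6')[:,:,::-1]
y=np.radians(102.7);Y=np.array([np.cos(y),np.sin(y),0]);X=np.array([Y[1],-Y[0],0]);a=np.radians(20.5)
Yp=np.cos(a)*Y+[0,0,np.sin(a)];N=np.cross(X,Yp);c=np.array([.5474,-.1173,.0822])
print('pred blank top flat',proj(C,[c+np.array(v)@np.array([X,Yp,N])/1e3 for v in [(50,27,30),(50,-33,30),(-50,-33,30),(-50,27,30)]]))
im=np.zeros((600,800,3),np.uint8)
im[:,:400]=cv2.resize(w[100:340,240:400],(400,600),interpolation=cv2.INTER_CUBIC)
im[:300,400:]=cv2.resize(s[180:270,200:320],(400,300),interpolation=cv2.INTER_CUBIC)
im[300:,400:]=cv2.resize(t[200:290,330:450],(400,300),interpolation=cv2.INTER_CUBIC)
cv2.imwrite('pics/crop7.png',im)
E
```

```text
14.2 [ 0.6 -0.1  0.3] [ 3.1 -0.   0.2] 0.08284472322885716
pred blank top flat [[301.7 169.1]
 [357.6 167.1]
 [355.2 259.4]
 [303.1 266.2]]
```

View pics/crop7.png

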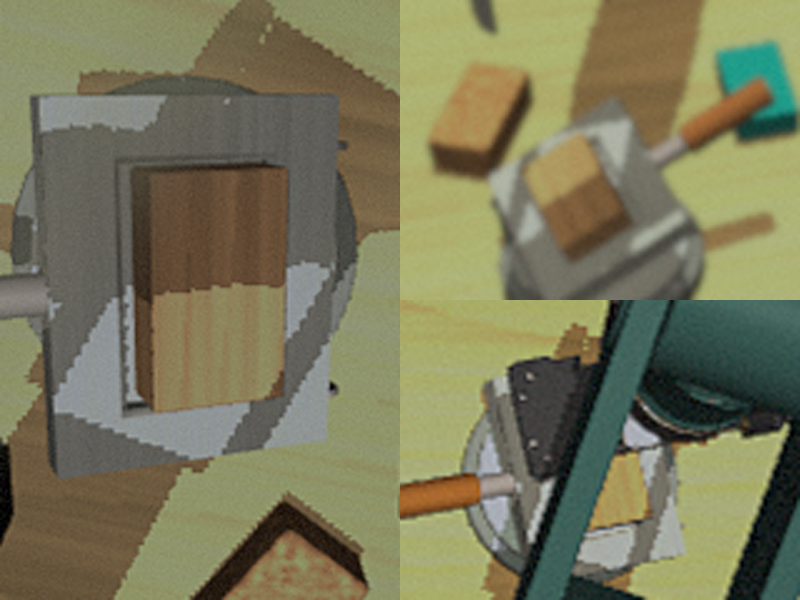

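The crop shows the blank lying in the pocket parallel to the plate. Its top-face corners, about (148,167), (288,167), (283,400), (155,410) in the crop, are within 2–3 px of the predictions for a flat, fully seated blank. The other objects shown are undisturbed. I press lightly with closed fingers to confirm it is fully down; the top centre should be at z ≈ 0.110.

Emit:
arm_command([
  [0.001, -0.01, 0, 0],
  [0.002, -0.02, 0, 0],
  [0.002, -0.038, 0, 0],
  [0.002, -0.038, 0, 0],
  [0.002, -0.038, 0, 0],
  [0.002, -0.038, 0, 0],
  [0.002, -0.038, 0, 0],
  [0.002, -0.038, 0, 0],
], claw=1)

```text
time: 15.02
tool_pos: [0.5507, -0.14, 0.2946]
ee_rot: [3.141, -0.0, 0.222]
wrist_force: [0.4, -0.4, 0.2]
width: 0.0325
finger_force: 0.0
```

Emit:
arm_command([
  [0, 0, -0.06, 0],
  [0, 0, -0.12, 0],
  [0, 0, -0.18, 0],
  [0, 0, -0.24, 0],
  [0, 0, -0.3, 0],
  [0, 0, -0.34, 0],
  [0, 0, -0.36, 0],
  [0, 0, -0.36, 0],
])

```text
time: 15.68
tool_pos: [0.549, -0.1393, 0.1115]
ee_rot: [-3.139, 0.005, 0.222]
wrist_force: [-0.8, 0.1, 0.6]
width: 0.0002
finger_force: 0.0
```

Emit:
arm_command([
  [0, 0, -0.004, 0],
  [0, 0, -0.008, 0],
  [0, 0, -0.008, 0],
])

```text
time: 15.93
tool_pos: [0.5517, -0.1405, 0.1123]
ee_rot: [3.14, -0.003, 0.222]
wrist_force: [-0.5, -0.6, -0.0]
width: 0.0009
finger_force: 0.0
```

Emit:
arm_command([
  [0, 0, -0.002, 0],
  [0, 0, -0.004, 0],
  [0, 0, -0.004, 0],
])

```text
time: 16.18
tool_pos: [0.5509, -0.1402, 0.109]
ee_rot: [3.141, -0.001, 0.222]
wrist_force: [0.0, -0.3, -0.3]
width: 0.0005
finger_force: 0.0
```

Emit:
arm_command([
  [0, 0, -0.002, 0],
  [0, 0, -0.004, 0],
  [0, 0, -0.004, 0],
])

```text
time: 16.43
tool_pos: [0.5508, -0.1402, 0.1068]
ee_rot: [3.141, -0.0, 0.222]
wrist_force: [0.7, -0.7, 0.8]
width: 0.0004
finger_force: 0.3
```

Emit:
arm_command([
  [0, 0, -0.002, 0],
  [0, 0, -0.004, 0],
  [0, 0, -0.006, 0],
  [0, 0, -0.006, 0],
])

```text
time: 16.77
tool_pos: [0.551, -0.1402, 0.1065]
ee_rot: [3.14, -0.002, 0.222]
wrist_force: [-3.7, 1.1, 10.6]
width: 0.0002
finger_force: 4.7
```

Contact at TCP z = 0.1065, not above the expected 0.110, so the blank is fully down. I retreat and recheck the tilt and yaw numerically.

Emit:
arm_command([
  [0, 0, 0.03, 0],
  [0, 0, 0.08, 0],
  [0, 0, 0.14, 0],
  [0, 0.01, 0.2, 0],
  [0, 0.02, 0.26, 0],
  [0, 0.03, 0.32, 0],
  [0, 0.04, 0.37, 0],
  [0, 0.04, 0.37, 0],
])

```text
time: 17.43
tool_pos: [0.5526, -0.12, 0.2954]
ee_rot: [3.136, -0.01, 0.223]
wrist_force: [-0.5, 0.3, 1.7]
width: 0.0004
finger_force: 0.0
```

Emit:
arm_command([
  [0, 0, 0, 0],
  [0, 0, 0, 0],
  [0, 0, 0, 0],
])

```text
time: 17.68
tool_pos: [0.55, -0.1201, 0.286]
ee_rot: [-3.14, 0.004, 0.222]
wrist_force: [-0.7, -1.1, -0.3]
width: 0.0001
finger_force: 0.0
```

```bash
python3 - <<'E'
from h import *
np.set_printoptions(precision=1,suppress=True)
o=robot.get_obs();print(o['time'],o['tool_pos']*1e3,np.degrees(o['ee_rot']))
C=cam('wrist'); w=save('wrist','w7')[:,:,::-1]
g=cv2.GaussianBlur(w,(1,5),0).astype(int);gv=cv2.GaussianBlur(w,(5,1),0).astype(int)
def jumps(line,lo,hi,k=1,th=30):
    d=np.abs(line[lo+2*k:hi]-line[lo:hi-2*k]).sum(1)
    return [(i+lo+k,int(d[i])) for i in range(1,len(d)-1) if d[i]>th and d[i]>=d[i-1] and d[i]>d[i+1]]
y=np.radians(102.7);Y=np.array([np.cos(y),np.sin(y),0]);X=np.array([Y[1],-Y[0],0])
for a in (18,20.5,23):
    t=np.radians(a);Yp=np.cos(t)*Y+[0,0,np.sin(t)];N=np.cross(X,Yp);h=np.array([.5474,-.1173,.0822])-.065*(np.cos(np.radians(20.5))*Y+[0,0,np.sin(np.radians(20.5))])
    c=h+.065*Yp
    print(a,proj(C,[c+np.array(v)@np.array([X,Yp,N])/1e3 for v in [(80,65,10),(-80,65,10),(80,-65,10),(-80,-65,10),(50,27,30),(-50,27,30),(50,-33,30),(-50,-33,30)]]).ravel())
for r in (150,170,190,210,230,250,270): print(r,jumps(g[r],240,320),jumps(g[r],335,400))
E
```

```text
17.6833 [ 550.  -120.1  286. ] [-179.9    0.2   12.7]
18 [256.  133.4 263.9 290.8 382.3 132.6 375.9 276.1 301.6 166.8 303.2 266.9
 360.8 164.8 358.  260.5]
20.5 [257.5 133.5 265.3 293.  382.7 132.6 376.3 276.  304.1 167.2 305.6 268.1
 362.6 164.9 359.6 260.8]
23 [259.3 133.7 267.  295.2 383.1 132.6 376.6 276.  306.9 167.6 308.1 269.3
 364.4 165.  361.3 261. ]
150 [(253, 142), (256, 100), (259, 77), (261, 85), (267, 36), (270, 42), (286, 104), (299, 117)] [(380, 39)]
170 [(249, 96), (254, 83), (258, 66), (287, 82), (289, 80), (294, 98), (302, 61)] [(360, 73), (380, 75), (383, 94), (387, 52)]
190 [(245, 80), (253, 155), (255, 100), (259, 55), (288, 69), (290, 88), (294, 136), (302, 66)] [(348, 32), (359, 71), (379, 73), (388, 81), (392, 89)]
210 [(259, 73), (288, 124), (291, 186), (295, 247), (302, 71)] [(359, 131), (362, 45), (367, 144), (374, 184), (378, 96), (380, 155), (387, 87)]
230 [(253, 42), (257, 131), (260, 127), (278, 157), (289, 200), (291, 196), (295, 312), (303, 157)] [(358, 123), (362, 137), (377, 68), (380, 53)]
250 [(250, 92), (253, 32), (258, 114), (261, 119), (265, 103), (290, 163), (292, 157), (296, 246), (303, 189)] [(356, 121), (358, 82), (365, 117), (376, 50)]
270 [(247, 113), (259, 116), (262, 132), (274, 103), (279, 38)] [(338, 164), (353, 115), (375, 54)]
```

Plate edge spacing (122, 120 and 115 px at rows 170, 190 and 250) fits a tilt of 19.5–20.5°. The blank's top width (57.5 px against 57.3 predicted) fits lying flat. I hand in.

```bash
python3 -c "
from bench import robot
print(robot.close_job())"
```

```text
the job is handed in; nothing more can be done
None
```

The job is handed in: the jig is parallel to the disc within about 1°, the plate slopes about 20° down towards it, and the oblong blank lies flat and fully down in the pocket, with nothing else touched, at about 18 s of the 54 s allowed.

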